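Make up a urine collection kit and a smear kit

TASK

Make up the two kits from the stock on the bench: the yellow tray gets the specimen cup with the red lid in its left pocket and the orange-banded carton (plain white top) in its right one; the green tray gets the small dropper bottle with the red cap in its small left pocket and the dark blue slide box in its long right one. Everything must stand upright and flat on its pocket's floor and never be tipped over. Leave the tub with the orange lid and the small white carton with the blue band across its top where they are.

Things in the scene. Friction and masses are not known exactly. Their poses are not given: they have to be found in the camera images.
- specimen_cup_center (a point): Screw-cap specimen cup, translucent white with a red lid, standing: 66 high, lid 60 across (top 14 mm), body 54 across at most. Loose, 45 g. The point is the centre, half-way up; z up.
- orange_carton_center (a point): White carton with a plain white top and orange bands on its sides, solid, lying flat: 51 along its x, 62 along its y, 35 high. Loose, 50 g. The point is the centre, half-way up; z up.
- slide_box_center (a point): Dark blue closed slide box, lying flat: 38 along its x, 89 along its y (its long side), 32 high. Loose, 110 g. The point is the centre, half-way up; z up.
- oil_dropper_center (a point): Small white dropper bottle with a red band and a red pointed cap, standing: body 26 across and 53 high, 66 high with the cap. Loose, 72 g. The point is the centre, half-way up; z up.
- tray_yellow: Yellow kit tray, 84 (x) by 160 (y) mm. Fixed; floor 3 thick, walls and ribs 4 thick, tops 9 above the bench (keep fingers above them). Origin: centre of underside; x across, away from the robot, y along it to the robot's left. Pockets (mm), centred at x = 0, 76 wide in x: carton's (right) centre y -38.5, 75 long in y; cup's (left) y +39.5, 73 long. The carton fits either way.
- tray_green: Green kit tray, 64 (x) by 156 (y) mm. Fixed; floor 3 thick, walls and ribs 4 thick, tops 9 above the bench (keep fingers above them). Origin: centre of underside; x across, away from the robot, y along it to the robot's left. Pockets (mm), centred at x = 0, 56 wide in x: slide box's (right) centre y -23, 102 long in y, the box's long side along y; dropper's (left) y +53, 42 long.
- cover_slips: Small white carton with a broad blue band across its top, 36 x 60 x 24 mm, loose, beyond the stock; belongs to neither kit and is left alone. Origin: centre of its underside.
- swab_tub: Small cream tub with an orange lid, 48 across, 41 high, loose; belongs to neither kit and is left alone. Origin: centre of its underside. Behind it stands a fixed microscope, whose stage overhangs towards the robot as far as x = 0.65 at y = 0, 154 to 165 mm above the bench: carry things round in front of it.

How it is judged:
At the end, for the whole second after the job is handed in: All four things are inside their own pockets (centre within 9 to 17 mm of the pocket's centre along each tray axis, which is anywhere inside the pocket walls), resting on the pocket floor (height within 3 mm), upright within 0.1 rad, and at rest (x of specimen_cup_center in the frame of tray_yellow between -0.016 and 0.016 m and y of specimen_cup_center in the frame of tray_yellow between 0.0265 and 0.0525 m and z of specimen_cup_center in the frame of tray_yellow between 0.033 and 0.039 m and angle between each of specimen_cup_center, orange_carton_center, slide_box_center, oil_dropper_center's own z axis and vertical below 0.1 rad and linear speed of each of specimen_cup, orange_carton, slide_box, oil_dropper below 0.02 m/s and x of orange_carton_center in the frame of tray_yellow between -0.015 and 0.015 m and y of orange_carton_center in the frame of tray_yellow between -0.0525 and -0.0245 m and z of orange_carton_center in the frame of tray_yellow between 0.0175 and 0.0235 m and x of slide_box_center in the frame of tray_green between -0.012 and 0.012 m and y of slide_box_center in the frame of tray_green between -0.032 and -0.014 m and z of slide_box_center in the frame of tray_green between 0.016 and 0.022 m and x of oil_dropper_center in the frame of tray_green between -0.017 and 0.017 m and y of oil_dropper_center in the frame of tray_green between 0.042 and 0.064 m and z of oil_dropper_center in the frame of tray_green between 0.033 and 0.039 m); the robot touches nothing.
It fails at once if the tub is moved by more than 20 mm (distance of swab_tub from where it was at the start of the episode above 0.02 m).
It fails at once if the small blue-banded carton is moved by more than 20 mm (distance of cover_slips from where it was at the start of the episode above 0.02 m).
It fails at once if a thing of the kits is tipped by more than 0.7 rad (angle between any of specimen_cup_center, orange_carton_center, slide_box_center, oil_dropper_center's own z axis and vertical above 0.7 rad).
It also fails if it takes over 96 s, if anything falls off the work surface, if the arm or the gripper's body presses on something with over 40 N, if the wrist force passes 120 N, or if a joint passes its speed limit or range.

ROBOT

A 6-joint arm with a two-finger parallel gripper is mounted at the origin on a cart in front of the work surface, level with it; the furniture and walls round the work are solid. World frame = base frame: x ahead of the robot, y to its left, z up, the work surface at z = 0. Lengths are in m, angles in rad, forces in N, time in s.
With the tool pointing down it reaches from about 0.3 to 0.775 m from the base axis. Payload 14.6 kg.
Tool frame: the origin (TCP) lies midway between the tips of the shut fingers; the grasp point (between the pads) lies 19 mm behind it (manip.grasp_offset is the distance from the TCP to the grasp point, in m); y points along the fingers, x is the direction in which the jaws open and shut, and the axes are right-handed (so a half turn about y gives the same grasp; the last joint's range is limited). The gripper opens to 94 mm and grips with 3 to 60 N. Pads are 16 mm wide; open, the fingers measure 119 mm over their backs; the gripper's body (75 mm by 177 mm) begins 78 mm behind the grasp point.
Start: joints at [-1.311, 0.3, 1.521, -0, 1.321, -0.067], TCP at [0.177, -0.521, 0.205] pointing down, gripper open.
Joint ranges: [-3.03, 3.03], [-0.79, 2.21], [0.23, 2.52], [-1.04, 4.18], [0, 3.07], [-2.55, 2.55]. Speed limits (rad/s): [2.22, 2.22, 2.57, 3.14, 3.14, 3.14].

INTERFACE

Orientations are given as a unit quaternion [w, x, y, z].
In Python, from rig import manip gives the robot as it stands.
- The arm moves only by the tool move_arm, never from a script. Its argument "deltas" is text: rows parted by semicolons, each of 7 numbers parted by spaces: the shift along the world's x, y, z as a fraction of full scale, then the turn, a rotation vector about the world's x, y, z as a fraction of full scale, then the closure, from -1 (fully open) to 1 (shut). A call has 1 to 5 rows; each row is the pose to reach, as a shift and turn from the pose commanded when the call began; what a row does not reach only later rows make up. Full scale, the value 1, is 400 mm for a shift and pi/2 rad for a turn. A row lasts 1/8 s, in which the tool goes at most 62.5 mm and 10.7 degrees, less where a joint would pass 70% of its speed; a pose out of reach is approached as far as the arm can. A call with a number of a shift or a turn outside -1 to 1 is refused whole. A call with a gripper value outside its range is refused whole. The fingers move at their own pace and stop on an object; the grip force is fixed at half the most. Time passes only in rows, so rows that repeat a pose let the fingers close. It gives the time, the measured TCP pose, the force and the opening at its end, in the units of the state.
- manip.sense(): the state, without advancing time (a new reading comes with each control period).
- manip.get_image(name): name is "scene" or "top" or "wrist"; returns the picture (480x640x3 uint8, blue, green, red); there is no depth.
- manip.camera_model(name): a dict with "mtx" (3x3 intrinsics, pixels), "rvec" (rotation vector, rad) and "tvec" (3), from world to camera coordinates, as OpenCV has them; the wrist camera has in their place "T_tool_cam" (4x4, takes a point from camera to tool coordinates, whose origin is the TCP and whose axes are the tool frame's). Camera axes: x right, y down, z forward; pixel columns grow to the right and rows downward; lengths in m; the calibration is good to about 2 mm. A picture is of the moment at which its call begins: read the wrist's pose just before it. camera_model takes no time and is no camera call.
- manip.hand_in(): hands the job in, once; it reports no verdict.
The state is a dict: "t": time; "joint_positions": joint angles; "joint_velocities": joint speeds; "tau": joint torques, N m; "eef_pos": TCP position; "tcp_rot": TCP orientation; "ft_force": force on the tool from outside, world axes, zero at the start; "moment": the same for the moment, N m; "finger_gap": opening from 0.0 (shut) to 1.0 (fully open).
Only numpy, scipy, OpenCV 4.12 (cv2) and the standard library are available. Lean on these libraries where they do the work, as an engineer would, in place of code of your own. Each camera call takes 0.05 s, during which the arm holds its last target.

## Working session

There is one attempt and no reset: what is moved stays moved. The work goes in short steps, Python scripts to look and compute and a tool call to move; the robot and the scene stay as the last step left them, time stands still between calls to the robot, and variables do not carry over. Pictures are saved under pics/ and viewed, and the job is handed in when it is done.

Besides the shell and the picture viewer there is one more tool, called after "Emit:" in YAML: its name, and indented under it one key for each argument. move_arm: Moves the arm, as the interface text tells. Shift numbers are shares of 400 mm and turn numbers shares of pi/2 rad, none past 1 either way. Its arguments: {"type":"object","properties":{"deltas":{"type":"string"}},"required":["deltas"]}

```bash
ls; mkdir -p pics; python3 - <<'E'
from rig import manip
import cv2,numpy as np
print(manip.sense())
for n in ["scene","top"]:
    cv2.imwrite(f"pics/{n}0.png",manip.get_image(n)); print(n,manip.camera_model(n))
print(manip.camera_model("wrist"), manip.grasp_offset)
E
```

```text
pics
{'t': 0.0, 'joint_positions': array([-1.31059216e+00,  3.00516532e-01,  1.52156937e+00, -1.18119948e-05,
        1.32071461e+00, -6.65933857e-02]), 'joint_velocities': array([-0.00096571,  0.00049127,  0.00127788,  0.00047133,  0.00266041,
        0.00135795]), 'tau': array([ 1.70137955e-03, -5.31800365e+01, -3.52734625e+01,  7.08798040e-02,
        2.44703132e-02, -1.32747095e-04]), 'eef_pos': array([ 0.17648632, -0.5206373 ,  0.20486637]), 'tcp_rot': array([ 0.57494511, -0.57440863,  0.41233512, -0.4116705 ]), 'ft_force': array([ 1.03792479, -1.05575437,  0.20358131]), 'moment': array([ 0.02003938, -0.02382442,  0.03311164]), 'finger_gap': 0.9966361495409208}
scene {'mtx': array([[480.29088251,   0.        , 321.88579841],
       [  0.        , 480.29088251, 240.36658271],
       [  0.        ,   0.        ,   1.        ]]), 'rvec': array([ 1.17872126, -2.40015263,  0.90047356]), 'tvec': array([0.47055043, 0.36055214, 0.72297659])}
top {'mtx': array([[440.22324815,   0.        , 320.41863033],
       [  0.        , 440.22324815, 241.65594457],
       [  0.        ,   0.        ,   1.        ]]), 'rvec': array([ 2.11172153, -2.09461181,  0.23744338]), 'tvec': array([0.0841219 , 0.63534336, 0.97222505])}
{'mtx': array([[398.72223451,   0.        , 324.01521081],
       [  0.        , 398.72223451, 243.1617539 ],
       [  0.        ,   0.        ,   1.        ]]), 'T_tool_cam': array([[ 9.99999992e-01,  1.23576551e-04,  1.63299534e-08,
        -4.06041218e-04],
       [ 2.94205309e-05, -2.38203692e-01,  9.71215218e-01,
        -1.78771994e-01],
       [ 1.20023316e-04, -9.71215211e-01, -2.38203694e-01,
         6.82958891e-02],
       [ 0.00000000e+00,  0.00000000e+00,  0.00000000e+00,
         1.00000000e+00]])} 0.0188
```

View pics/scene0.png

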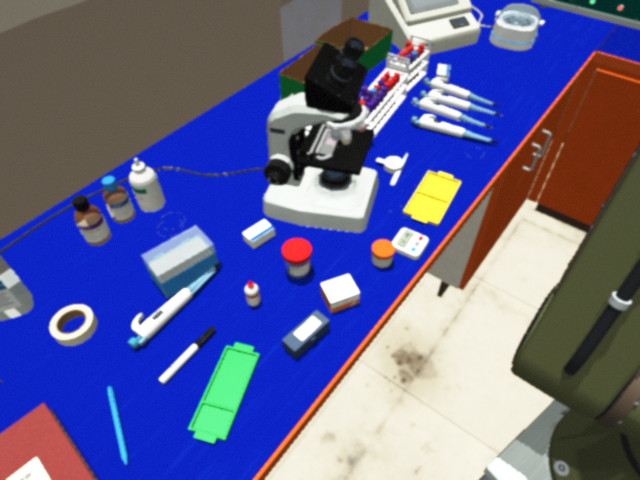

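View pics/top0.png

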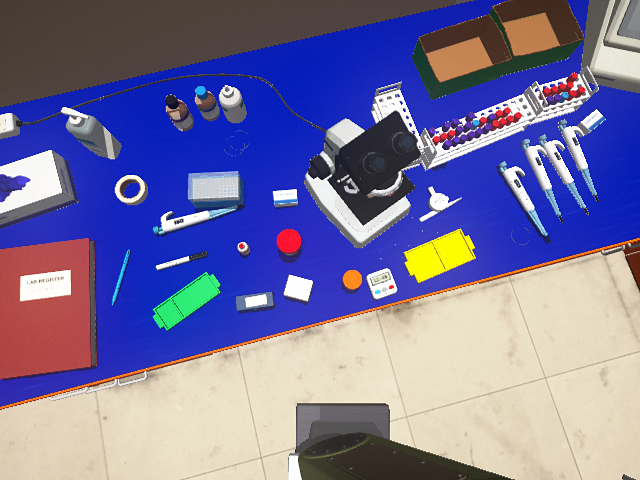

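```bash
cat > h.py <<'E'
import cv2,numpy as np
from scipy.spatial.transform import Rotation as R
from rig import manip
def cam(n,s=None):
    m=manip.camera_model(n);K=m["mtx"]
    if n=="wrist":
        q=s["tcp_rot"];T=np.eye(4);T[:3,:3]=R.from_quat([q[1],q[2],q[3],q[0]]).as_matrix();T[:3,3]=s["eef_pos"]
        W=T@m["T_tool_cam"];return K,W[:3,:3],W[:3,3]
    Rm=cv2.Rodrigues(m["rvec"])[0];return K,Rm.T,-Rm.T@m["tvec"]
def ray(c,px,z):
    K,Rw,o=c;px=np.atleast_2d(np.asarray(px,float))
    d=np.c_[(px[:,0]-K[0,2])/K[0,0],(px[:,1]-K[1,2])/K[1,1],np.ones(len(px))]@Rw.T
    return (o+d*((z-o[2])/d[:,2])[:,None])[:,:2]
def proj(c,P):
    K,Rw,o=c;p=(np.atleast_2d(P)-o)@Rw;return p[:,:2]/p[:,2:]*[K[0,0],K[1,1]]+K[:2,2]
def hsv(im,lo,hi): 
    return cv2.inRange(cv2.cvtColor(im,cv2.COLOR_BGR2HSV),np.array(lo),np.array(hi))
def blobs(m,amin=40):
    cs,_=cv2.findContours(m,cv2.RETR_EXTERNAL,cv2.CHAIN_APPROX_NONE)
    return sorted([c for c in cs if cv2.contourArea(c)>=amin],key=cv2.contourArea,reverse=True)
def yaw(s):
    q=s["tcp_rot"];return R.from_quat([q[1],q[2],q[3],q[0]]).as_matrix()
E
python3 - <<'E'
from h import *
im=cv2.imread("pics/top0.png");c=cam("top")
print("cam",c[2])
def rep(name,m,z,amin=20,n=3):
    for b in blobs(m,amin)[:n]:
        M=cv2.moments(b);px=[M['m10']/M['m00'],M['m01']/M['m00']]
        w=ray(c,b[:,0,:],z).astype(np.float32);r=cv2.minAreaRect(w)
        print(name,np.round(px,1),"w",ray(c,px,z).round(4),"rect",np.round(r[0],4),np.round(r[1],4),round(r[2],1))
rep("yellow",hsv(im,(22,100,120),(35,255,255)),.009)
rep("green",hsv(im,(50,100,120),(80,255,255)),.009)
rep("red",hsv(im,(0,150,120),(4,255,255))|hsv(im,(172,150,120),(180,255,255)),.066,8,6)
rep("orange",hsv(im,(8,150,150),(20,255,255)),.041)
print(cv2.cvtColor(im[285:318:4,232:320:6],cv2.COLOR_BGR2HSV)[3])
print(im[310,255],im[300,244],im[280,250])
cv2.imwrite("pics/topz.png",cv2.resize(im[170:340,130:490],None,fx=2.2,fy=2.2,interpolation=cv2.INTER_CUBIC))
E
```

```text
cam [0.40269983 0.08911003 1.08896808]
yellow [439.1 255.3] w [[ 0.6163 -0.2076]] rect [ 0.617  -0.2082] [0.084  0.1795] 23.4
green [186.3 300.7] w [[0.4983 0.4154]] rect [0.4992 0.4145] [0.0639 0.1744] 37.0
red [ 37.9 330.6] w [[0.4229 0.7306]] rect [0.4789 0.7253] [0.2976 0.2076] 8.1
red [288.6 240.8] w [[0.6374 0.1652]] rect [0.6382 0.1654] [0.0563 0.0551] 0.5
red [ 82.8 248.5] w [[0.6145 0.6531]] rect [0.6008 0.6579] [0.0759 0.0376] 7.1
red [499.1 122.1] w [[ 0.9514 -0.3625]] rect [ 0.949  -0.3635] [0.0229 0.0373] 15.5
red [514.1 116.8] w [[ 0.9667 -0.4019]] rect [ 0.9652 -0.4034] [0.0207 0.0387] 25.5
red [565.8  85.1] w [[ 1.0579 -0.5445]] rect [ 1.0583 -0.5449] [0.0176 0.0371] 15.6
orange [529.8  33.4] w [[ 1.2313 -0.4795]] rect [ 1.2275 -0.4783] [0.1075 0.1257] 14.3
orange [334.3 319.1] w [[0.4553 0.0553]] rect [0.454  0.0572] [0.0064 1.5504] 15.1
orange [352.1 278.9] w [[0.5508 0.0128]] rect [0.5506 0.0129] [0.0434 0.0433] 0.5
[[117 221 189]
 [109  94 158]
 [110  88 157]
 [  0   0 255]
 [ 30   2 255]
 [ 23   4 255]
 [111  91 165]
 [119 195 169]
 [118 195 192]
 [124 140 109]
 [  6  32 152]
 [  0   0 255]
 [  0   1 255]
 [119 185 178]
 [119 189 193]]
[109  48  44] [159 121 103] [189  42  31]
```

View pics/topz.png

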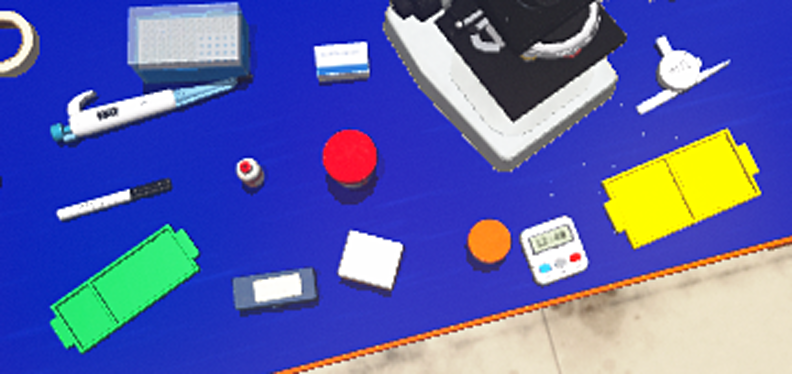

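```bash
python3 - <<'E'
from h import *
im=cv2.imread("pics/top0.png");c=cam("top")
def long(r):
    p=cv2.boxPoints(r);e=p[1]-p[0],p[2]-p[1];e=max(e,key=np.linalg.norm);a=np.degrees(np.arctan2(e[0],-e[1]));return (a+90)%180-90
# angle a: long axis direction rotated... report yaw of long axis relative to +y (ccw about z)
def lyaw(r):
    p=cv2.boxPoints(r).astype(float);e=max(p[1]-p[0],p[2]-p[1],key=np.linalg.norm)
    if e[1]<0:e=-e
    return np.degrees(np.arctan2(-e[0],e[1]))
def rep(name,m,z,box):
    x0,y0,x1,y1=box;mm=np.zeros_like(m);mm[y0:y1,x0:x1]=m[y0:y1,x0:x1]
    mm=cv2.morphologyEx(mm,cv2.MORPH_CLOSE,np.ones((3,3)))
    b=blobs(mm,8)[0]
    r=cv2.minAreaRect(ray(c,b[:,0,:],z).astype(np.float32))
    print(name,np.round(r[0],4),np.round(r[1],4),"yaw of long vs +y",round(lyaw(r),1))
rep("yellow",hsv(im,(22,100,120),(35,255,255)),.009,(380,210,500,300))
rep("green",hsv(im,(50,100,120),(80,255,255)),.009,(140,260,240,340))
rep("carton",hsv(im,(0,0,200),(180,70,255)),.035,(275,265,325,310))
h=cv2.cvtColor(im,cv2.COLOR_BGR2HSV)
m=((h[...,1]<150)*255).astype(np.uint8)
rep("slide",m,.032,(228,285,280,318))
rep("slips",m,.024,(265,180,305,212))
red=hsv(im,(0,120,100),(8,255,255))|hsv(im,(172,120,100),(180,255,255))
rep("dropcap",red,.06,(230,235,255,260))
rep("cup",red,.066,(270,220,305,260))
E
```

```text
yellow [ 0.617  -0.2082] [0.084  0.1795] yaw of long vs +y 23.4
green [0.4992 0.4145] [0.0639 0.1744] yaw of long vs +y 37.0
carton [0.5306 0.1422] [0.0597 0.0496] yaw of long vs +y -14.5
slide [0.494  0.2446] [0.042  0.0908] yaw of long vs +y 7.6
slips [0.7586 0.1801] [0.045 0.061] yaw of long vs +y 5.1
dropcap [0.6262 0.2792] [0.0122 0.0084] yaw of long vs +y -44.1
cup [0.637  0.1654] [0.0588 0.0549] yaw of long vs +y -89.0
```

```bash
python3 - <<'E'
from h import *
s=manip.sense();print(yaw(s).round(3))
X=yaw(s)[:,0];print("jaw dir deg",np.degrees(np.arctan2(X[1],X[0])), "j1",np.degrees(-1.311),"j6",np.degrees(-.067))
c=cam("top")
# microscope stage outline guesses at z .165
for p in [(345,185),(335,190),(365,205),(410,190),(418,155),(352,205),(385,200),(362,243),(312,175),(412,205)]:
    print(p,"z.165",ray(c,p,.165).round(3),"z.03",ray(c,p,.03).round(3))
im=manip.get_image("wrist");cv2.imwrite("pics/w0.png",im)
t=cv2.imread("pics/top0.png");cv2.imwrite("pics/topm.png",cv2.resize(t[90:260,280:480],None,fx=3,fy=3,interpolation=cv2.INTER_CUBIC))
E
```

```text
[[ 0.321 -0.     0.947]
 [-0.947  0.001  0.321]
 [-0.001 -1.     0.   ]]
jaw dir deg -71.27432324460622 j1 -75.11476694165093 j6 -3.838817227376516
(345, 185) z.165 [[0.743 0.036]] z.03 [[0.792 0.028]]
(335, 190) z.165 [[0.731 0.058]] z.03 [[0.779 0.053]]
(365, 205) z.165 [[ 0.697 -0.008]] z.03 [[ 0.74  -0.022]]
(410, 190) z.165 [[ 0.732 -0.108]] z.03 [[ 0.78  -0.137]]
(418, 155) z.165 [[ 0.816 -0.129]] z.03 [[ 0.876 -0.161]]
(352, 205) z.165 [[0.696 0.021]] z.03 [[0.739 0.011]]
(385, 200) z.165 [[ 0.709 -0.052]] z.03 [[ 0.753 -0.073]]
(362, 243) z.165 [[ 0.611 -0.   ]] z.03 [[ 0.642 -0.013]]
(312, 175) z.165 [[0.766 0.109]] z.03 [[0.819 0.112]]
(412, 205) z.165 [[ 0.698 -0.111]] z.03 [[ 0.741 -0.14 ]]
```

View pics/topm.png

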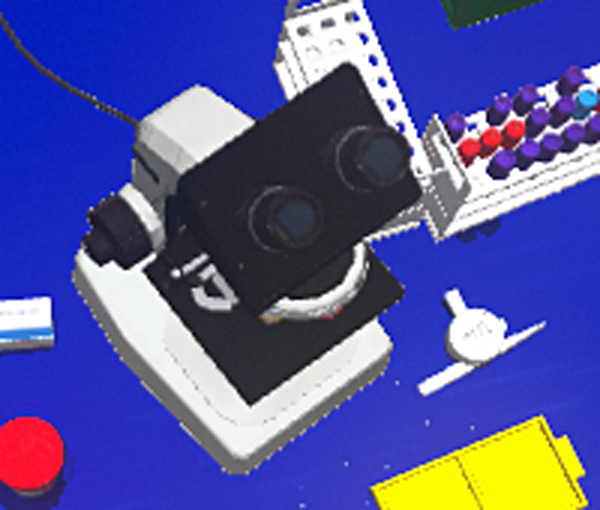

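View pics/w0.png

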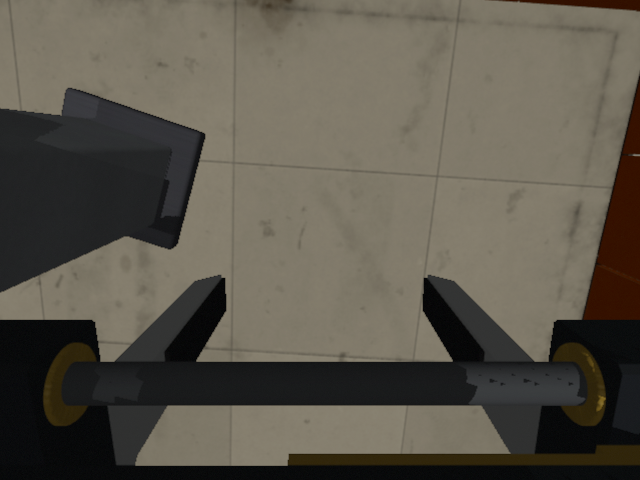

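Emit:
move_arm:
  deltas: "0.16 0.13 0.11 0 0 0.05 -1;0.32 0.26 0.11 0 0 0.05 -1;0.48 0.39 0.11 0 0 0.05 -1;0.6 0.5 0.11 0 0 0.05 -1;0.6 0.5 0.11 0 0 0.05 -1"

```text
t: 0.78
eef_pos: [0.4118, -0.3245, 0.2493]
tcp_rot: [-0.59, 0.59, -0.389, 0.389]
ft_force: [1.2, -0.2, 0.3]
finger_gap: 1.0
```

Emit:
move_arm:
  deltas: "0.13 0.1 0.04 0 0 0 -1;0.26 0.2 0.08 0 0 0 -1;0.38 0.28 0.12 0 0 0 -1;0.38 0.28 0.12 0 0 0 -1;0.38 0.28 0.12 0 0 0 -1"

```text
t: 1.4
eef_pos: [0.5624, -0.214, 0.2966]
tcp_rot: [-0.59, 0.591, -0.389, 0.389]
ft_force: [0.2, -0.2, 0.7]
finger_gap: 1.0
```

```bash
python3 - <<'E'
from h import *
s=manip.sense();print(s["t"],s["eef_pos"],s["joint_velocities"].round(3))
cv2.imwrite("pics/w1.png",manip.get_image("wrist"))
im=cv2.imread("pics/w1.png");c=cam("wrist",s)
b=blobs(hsv(im,(22,100,100),(35,255,255)))[0]
r=cv2.minAreaRect(ray(c,b[:,0],.009).astype(np.float32));print(r)
E
```

```text
1.4 [ 0.56237491 -0.21401701  0.29657619] [-0.031 -0.015  0.024 -0.001 -0.005 -0.008]
((0.6170257925987244, -0.2093731164932251), (0.08298899233341217, 0.17969271540641785), 23.275630950927734)
```

View pics/w1.png

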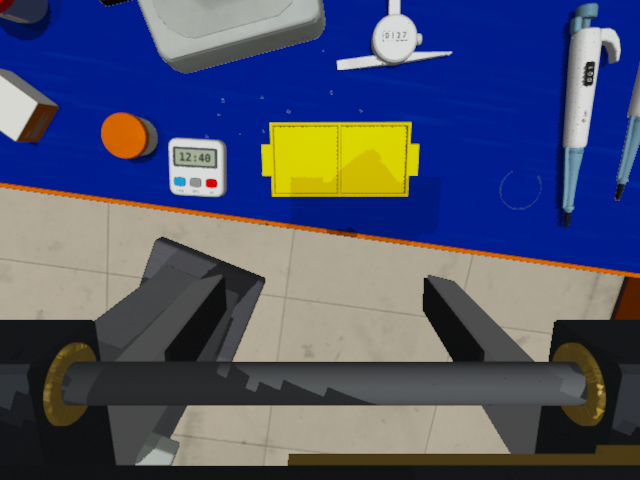

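Emit:
move_arm:
  deltas: "-0.1 0.12 0 0 0 0 -1;-0.2 0.25 0 0 0 0 -1;-0.2 0.4 0 0 0 0 -1;-0.2 0.55 0 0 0 0 -1;-0.2 0.7 0 0 0 0 -1"

```text
t: 2.08
eef_pos: [0.4816, 0.0664, 0.2973]
tcp_rot: [0.59, -0.59, 0.39, -0.39]
ft_force: [0.2, -0.1, -0.3]
finger_gap: 0.999
```

Emit:
move_arm:
  deltas: "0 0.15 0 0 0 0 -1;0.08 0.25 0 0 0 0 -1;0.16 0.25 0 0 0 0 -1;0.16 0.25 0 0 0 0 -1"

```text
t: 2.58
eef_pos: [0.5472, 0.1647, 0.296]
tcp_rot: [-0.59, 0.591, -0.39, 0.389]
ft_force: [-0.1, 0.1, 0.4]
finger_gap: 0.998
```

```bash
cat > look.py <<'E'
import sys
from h import *
n=sys.argv[1]
s=manip.sense();print(s["t"],s["eef_pos"].round(4),s["finger_gap"],s["ft_force"].round(1),abs(s["joint_velocities"]).max().round(3))
X=yaw(s)[:,0];print("xyaw",np.degrees(np.arctan2(X[1],X[0])).round(2))
im=manip.get_image("wrist");cv2.imwrite(f"pics/{n}.png",im);c=cam("wrist",s)
np.savez(f"pics/{n}.npz",p=s["eef_pos"],q=s["tcp_rot"])
E
python3 look.py w2
```

```text
2.575 [0.5472 0.1647 0.296 ] 0.9983188639866887 [-0.1  0.1  0.4] 0.051
xyaw -66.87
```

View pics/w2.png

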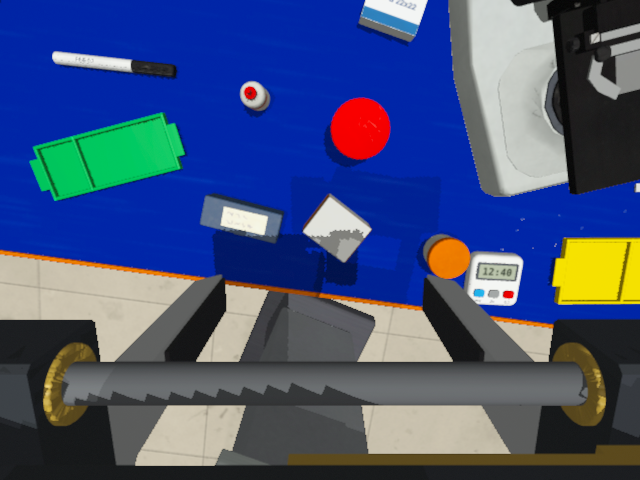

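```bash
python3 - <<'E'
from h import *
d=np.load("pics/w2.npz");s={"eef_pos":d["p"],"tcp_rot":d["q"]}
im=cv2.imread("pics/w2.png");c=cam("wrist",s)
h=cv2.cvtColor(im,cv2.COLOR_BGR2HSV)
def lyaw(r):
    p=cv2.boxPoints(r).astype(float);e=max(p[1]-p[0],p[2]-p[1],key=np.linalg.norm)
    if e[1]<0:e=-e
    return np.degrees(np.arctan2(-e[0],e[1]))
def rep(name,m,z,box):
    x0,y0,x1,y1=box;mm=np.zeros_like(m);mm[y0:y1,x0:x1]=m[y0:y1,x0:x1]
    mm=cv2.morphologyEx(mm,cv2.MORPH_CLOSE,np.ones((3,3)))
    b=blobs(mm,8)[0];w=ray(c,b[:,0],z).astype(np.float32)
    r=cv2.minAreaRect(w);e=cv2.minEnclosingCircle(w)
    print(name,np.round(r[0],4),np.round(r[1],4),"yaw",round(lyaw(r),1),"circ",np.round(e[0],4),round(e[1],4))
red=hsv(im,(0,150,90),(6,255,255))|hsv(im,(174,150,90),(180,255,255))
rep("cup",red,.066,(320,85,400,170))
rep("dropcap",red,.061,(235,75,275,115))
rep("green",hsv(im,(50,100,60),(80,255,255)),.009,(0,100,200,220))
rep("carton",hsv(im,(0,0,90),(180,60,255)),.035,(295,185,380,270))
rep("slide",((h[...,1]<170)*255).astype(np.uint8),.032,(190,185,290,250))
rep("tub",hsv(im,(8,150,90),(20,255,255)),.041,(400,220,475,290))
rep("dropbody",((h[...,1]<120)*255).astype(np.uint8),.053,(235,75,275,115))
cv2.imwrite("pics/w2z.png",cv2.resize(im[70:270,190:390],None,fx=3,fy=3,interpolation=cv2.INTER_CUBIC))
E
```

```text
cup [0.6382 0.1656] [0.0569 0.0572] yaw 23.1 circ [0.6378 0.1656] 0.0289
dropcap [0.627  0.2785] [0.0101 0.0108] yaw 23.1 circ [0.6273 0.2776] 0.0056
green [0.4994 0.4145] [0.0634 0.1755] yaw 37.0 circ [0.4999 0.4149] 0.089
carton [0.531  0.1427] [0.0623 0.0531] yaw -14.8 circ [0.5312 0.1429] 0.0401
slide [0.4996 0.2464] [0.0396 0.0892] yaw 8.4 circ [0.5    0.2469] 0.0472
tub [0.5511 0.0145] [0.0484 0.046 ] yaw -38.4 circ [0.5516 0.0142] 0.0248
dropbody [0.6259 0.2748] [0.0311 0.0252] yaw -21.1 circ [0.6266 0.2745] 0.0157
```

View pics/w2z.png

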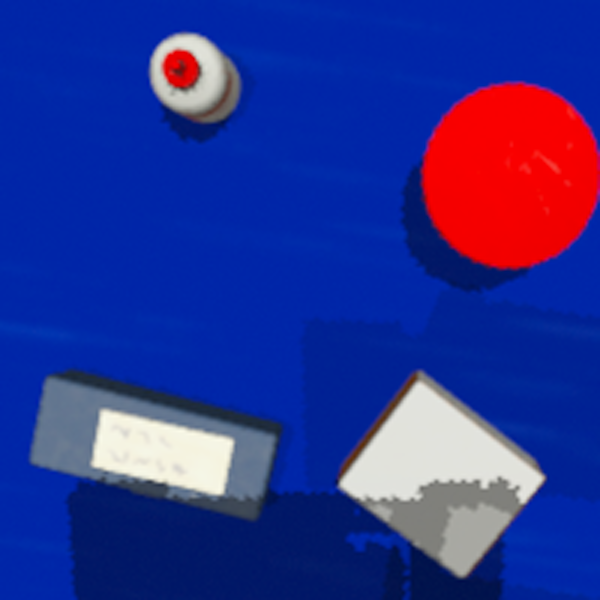

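Emit:
move_arm:
  deltas: "0.13 0 -0.08 0 0 0 -1;0.227 0.002 -0.2 0 0 0 -1;0.227 0.002 -0.34 0 0 0 -1;0.227 0.002 -0.44 0 0 0 -1;0.227 0.002 -0.44 0 0 0 -1"

```text
t: 3.25
eef_pos: [0.6355, 0.1654, 0.1191]
tcp_rot: [-0.589, 0.591, -0.391, 0.388]
ft_force: [0.4, -0.2, 1.1]
finger_gap: 1.001
```

```bash
python3 look.py w3
```

```text
3.25 [0.6355 0.1654 0.1191] 1.0006442036345709 [ 0.4 -0.2  1.1] 0.081
xyaw -66.85
```

View pics/w3.png

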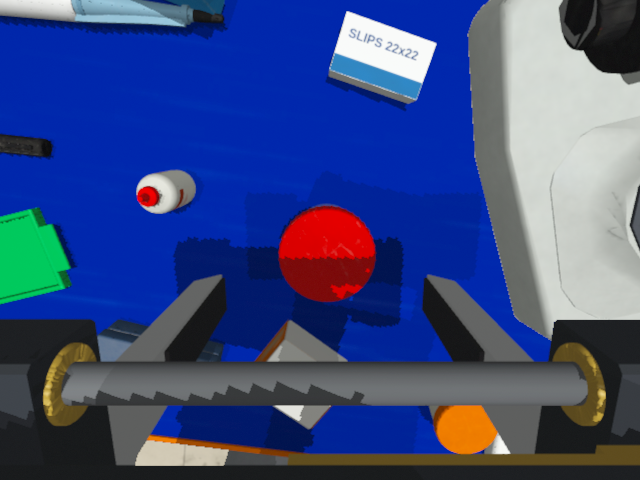

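Emit:
move_arm:
  deltas: "0 0 -0.1 0 0 0 -1;0 0 -0.205 0 0 0 -1;0 0 -0.205 0 0 0 -1;0 0 -0.205 0 0 0 0;0 0 -0.205 0 0 0 1"

```text
t: 3.92
eef_pos: [0.6385, 0.1669, 0.0421]
tcp_rot: [0.591, -0.589, 0.388, -0.39]
ft_force: [-0.3, 0.4, -0.1]
finger_gap: 0.822
```

Emit:
move_arm:
  deltas: "0 0 0 0 0 0 1;0 0 0 0 0 0 1;0 0 0 0 0 0 1"

```text
t: 4.3
eef_pos: [0.6376, 0.1668, 0.0398]
tcp_rot: [0.591, -0.59, 0.389, -0.389]
ft_force: [0.5, -0.2, 5.0]
finger_gap: 0.607
```

Emit:
move_arm:
  deltas: "0 0 0 0 0 0 1;0 0 0.05 0 0 0 1;0 0 0.15 0 0 0 1;0 0 0.3 0 0 0 1;0 0 0.3 0 0 0 1"

```text
t: 4.92
eef_pos: [0.6392, 0.1672, 0.1658]
tcp_rot: [0.593, -0.588, 0.387, -0.391]
ft_force: [-0.1, 0.3, -0.8]
finger_gap: 0.613
```

```bash
python3 look.py w4
```

```text
4.925 [0.6392 0.1672 0.1658] 0.6131825103551768 [-0.1  0.3 -0.8] 0.082
xyaw -66.77
```

View pics/w4.png

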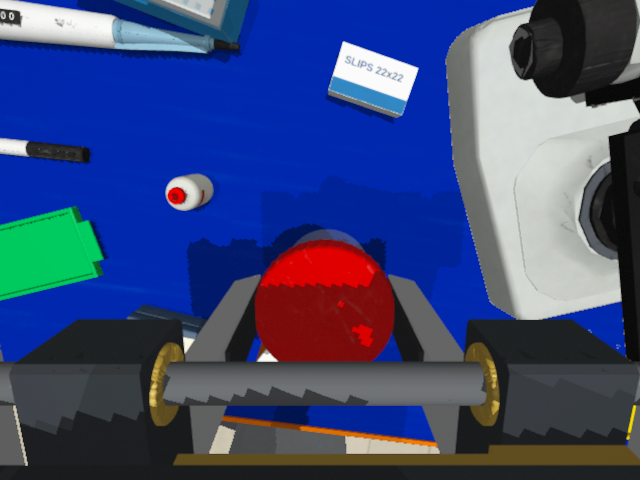

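Emit:
move_arm:
  deltas: "-0.12 0 0 0 0 0 1;-0.24 -0.05 0 0 0 0 1;-0.36 -0.12 0 0 0 0 1;-0.43 -0.24 0 0 0 0 1;-0.43 -0.38 0 0 0 0 1"

```text
t: 5.6
eef_pos: [0.4633, 0.0141, 0.1589]
tcp_rot: [-0.591, 0.591, -0.389, 0.388]
ft_force: [1.1, 0.1, 0.2]
finger_gap: 0.609
```

Emit:
move_arm:
  deltas: "0 -0.14 0 0 0 0 1;0 -0.28 0 0 0 0 1;0.04 -0.4 0 0 0 0 1;0.14 -0.46 0 0 0 0 1;0.25 -0.466 0 0 0 0 1"

```text
t: 6.22
eef_pos: [0.5656, -0.1734, 0.1584]
tcp_rot: [-0.59, 0.59, -0.39, 0.389]
ft_force: [0.2, 0.5, -1.1]
finger_gap: 0.609
```

Emit:
move_arm:
  deltas: "0.088 0 0 0 0 0 1;0.088 0 -0.08 0 0 0 1;0.088 0 -0.15 0 0 0 1;0.088 0 -0.15 0 0 0 1;0.088 0 -0.15 0 0 0 1"

```text
t: 6.85
eef_pos: [0.6008, -0.1718, 0.1002]
tcp_rot: [0.59, -0.59, 0.389, -0.389]
ft_force: [-0.5, -1.3, 0.2]
finger_gap: 0.61
```

```bash
python3 look.py w5; python3 -c "
from h import *
cv2.imwrite('pics/sc1.png',manip.get_image('scene'));cv2.imwrite('pics/t1.png',cv2.resize(manip.get_image('top')[170:340,300:520],None,fx=3,fy=3))"
```

```text
6.85 [ 0.6008 -0.1718  0.1002] 0.6095072660364498 [-0.5 -1.3  0.2] 0.015
xyaw -66.78
```

View pics/w5.png

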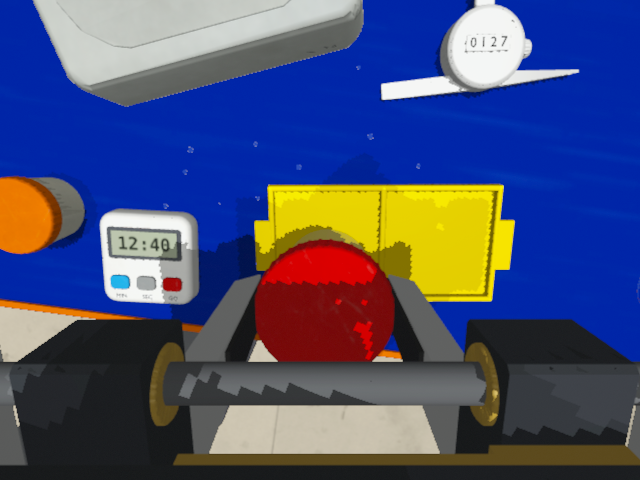

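View pics/sc1.png

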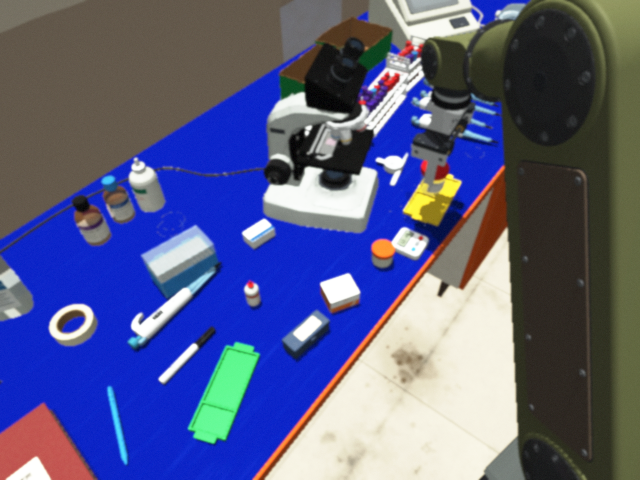

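Emit:
move_arm:
  deltas: "0 0 -0.06 0 0 0 1;0 0 -0.1 0 0 0 1;0 0 -0.125 0 0 0 1;0 0 -0.14 0 0 0 1;0 0 -0.14 0 0 0 1"

```text
t: 7.62
eef_pos: [0.6007, -0.1718, 0.0434]
tcp_rot: [0.59, -0.59, 0.389, -0.389]
ft_force: [0.6, -0.4, -0.1]
finger_gap: 0.605
```

Emit:
move_arm:
  deltas: "0 0 0 0 0 0 1;0 0 0 0 0 0 0;0 0 0 0 0 0 -0.6;0 0 0 0 0 0 -0.6;0 0 0 0 0 0 -0.6"

```text
t: 8.25
eef_pos: [0.6006, -0.1717, 0.0433]
tcp_rot: [0.59, -0.59, 0.389, -0.389]
ft_force: [-0.4, 0.5, -0.1]
finger_gap: 0.8
```

Emit:
move_arm:
  deltas: "0 0 0.05 0 0 0 -0.6;0 0 0.2 0 0 0 -0.6;0 0 0.3 0 0 0 -0.6;-0.1 0 0.3 0 0 0 -0.8;-0.2 0 0.35 0 0 0 -1"

```text
t: 8.88
eef_pos: [0.5191, -0.1714, 0.184]
tcp_rot: [-0.59, 0.591, -0.389, 0.389]
ft_force: [-0.6, 0.1, 1.0]
finger_gap: 0.971
```

```bash
python3 look.py w6
```

```text
8.875 [ 0.5191 -0.1714  0.184 ] 0.9709042910788495 [-0.6  0.1  1. ] 0.832
xyaw -66.76
```

View pics/w6.png

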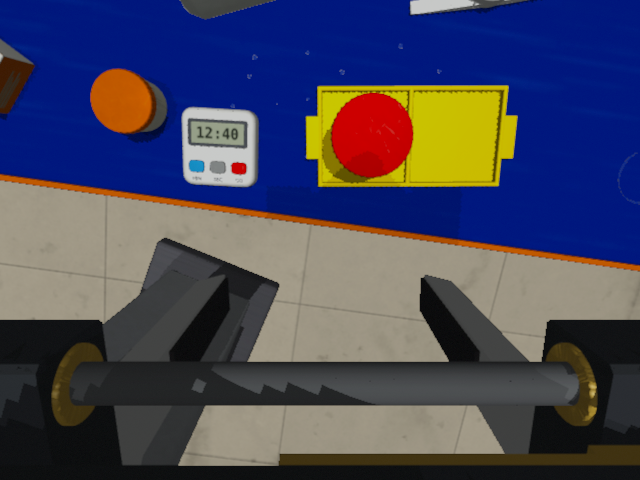

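Emit:
move_arm:
  deltas: "-0.1 0.12 0.045 0 0 0.11 -1;-0.1 0.25 0.045 0 0 0.23 -1;-0.1 0.38 0.045 0 0 0.34 -1;-0.08 0.5 0.045 0 0 0.46 -1;-0.015 0.645 0.045 0 0 0.578 -1"

```text
t: 9.55
eef_pos: [0.5143, 0.0868, 0.2034]
tcp_rot: [0.702, -0.701, 0.088, -0.09]
ft_force: [0.7, -0.6, -1.0]
finger_gap: 1.002
```

Emit:
move_arm:
  deltas: "0 0 0 0 0 0 -1;0 0 0 0 0 0 -1;0 0 0 0 0 0 -1"

```text
t: 9.93
eef_pos: [0.514, 0.0843, 0.2018]
tcp_rot: [0.701, -0.701, 0.091, -0.092]
ft_force: [-0.6, -0.6, -0.5]
finger_gap: 0.996
```

```bash
python3 look.py w7
```

```text
9.925 [0.514  0.0843 0.2018] 0.9959543822112069 [-0.6 -0.6 -0.5] 0.004
xyaw -14.89
```

View pics/w7.png

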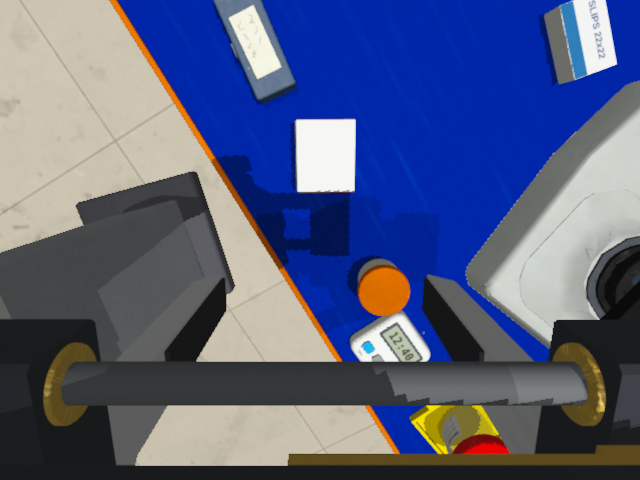

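```bash
cat > box.py <<'E'
import sys
from h import *
n=sys.argv[1];z=float(sys.argv[2]);bx=list(map(int,sys.argv[3].split(",")));lo=eval(sys.argv[4]);hi=eval(sys.argv[5])
d=np.load(f"pics/{n}.npz");c=cam("wrist",{"eef_pos":d["p"],"tcp_rot":d["q"]});im=cv2.imread(f"pics/{n}.png")
m=hsv(im,lo,hi);mm=np.zeros_like(m);mm[bx[1]:bx[3],bx[0]:bx[2]]=m[bx[1]:bx[3],bx[0]:bx[2]]
mm=cv2.morphologyEx(mm,cv2.MORPH_CLOSE,np.ones((5,5)));b=blobs(mm,8)[0];w=ray(c,b[:,0],z).astype(np.float32)
r=cv2.minAreaRect(w);p=cv2.boxPoints(r).astype(float);e=max(p[1]-p[0],p[2]-p[1],key=np.linalg.norm);e=e if e[1]>0 else -e
print(np.round(r[0],4),np.round(r[1],4),"yaw",np.degrees(np.arctan2(-e[0],e[1])).round(1),"px",cv2.boundingRect(b),"tcp",d["p"].round(4),"delta/0.4",((np.array(r[0])-d["p"][:2])/.4).round(3))
E
python3 box.py w7 .035 "285,105,370,205" "(0,0,150)" "(180,60,255)"
```

```text
[0.5299 0.1425] [0.0596 0.0503] yaw -14.9 px (295, 119, 61, 73) tcp [0.514  0.0843 0.2018] delta/0.4 [0.04  0.146]
```

Emit:
move_arm:
  deltas: "0.02 0.08 -0.05 0 0 0 -1;0.04 0.146 -0.15 0 0 0 -1;0.04 0.146 -0.28 0 0 0 -1;0.04 0.146 -0.35 0 0 0 -1;0.04 0.146 -0.35 0 0 0 -1"

```text
t: 10.6
eef_pos: [0.5292, 0.1428, 0.0599]
tcp_rot: [-0.701, 0.702, -0.092, 0.09]
ft_force: [-0.2, 0.2, -0.0]
finger_gap: 1.004
```

Emit:
move_arm:
  deltas: "0 0 -0.06 0 0 0 -1;0 0 -0.123 0 0 0 -1;0 0 -0.123 0 0 0 -1;0 0 -0.123 0 0 0 0;0 0 -0.123 0 0 0 1"

```text
t: 11.22
eef_pos: [0.5309, 0.1438, 0.0136]
tcp_rot: [0.701, -0.701, 0.09, -0.092]
ft_force: [0.3, 0.3, 0.3]
finger_gap: 0.822
```

Emit:
move_arm:
  deltas: "0 0 0 0 0 0 1;0 0 0 0 0 0 1;0 0 0 0 0 0 1;0 0 0 0 0 0 1"

```text
t: 11.72
eef_pos: [0.5302, 0.1438, 0.0122]
tcp_rot: [0.701, -0.701, 0.091, -0.091]
ft_force: [-0.8, 0.6, 1.8]
finger_gap: 0.532
```

Emit:
move_arm:
  deltas: "0 0 0.06 0 0 0 1;0 0 0.18 0 0 0 1;-0.05 -0.05 0.3 0 0 0.05 1;-0.12 -0.18 0.3 0 0 0.15 1;-0.15 -0.32 0.3 0 0 0.25 1"

```text
t: 12.35
eef_pos: [0.469, 0.0149, 0.1325]
tcp_rot: [-0.705, 0.705, 0.05, -0.05]
ft_force: [0.9, -0.6, -0.2]
finger_gap: 0.527
```

Emit:
move_arm:
  deltas: "0 -0.14 0 0 0 0.08 1;0 -0.29 0 0 0 0.174 1;0.02 -0.44 0 0 0 0.174 1;0.1 -0.55 0 0 0 0.174 1;0.2 -0.6 0 0 0 0.174 1"

```text
t: 12.98
eef_pos: [0.5504, -0.2268, 0.132]
tcp_rot: [-0.693, 0.693, 0.142, -0.142]
ft_force: [-0.4, 1.3, 0.4]
finger_gap: 0.529
```

```bash
python3 look.py w8
```

```text
12.975 [ 0.5504 -0.2268  0.132 ] 0.5289611651988522 [-0.4  1.3  0.4] 1.083
xyaw 23.24
```

View pics/w8.png

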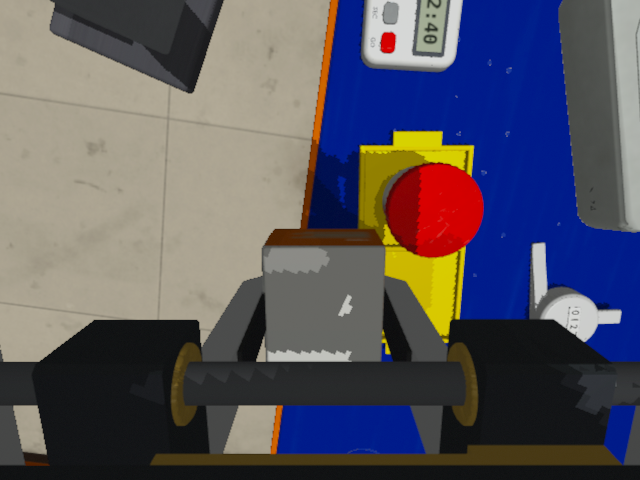

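Emit:
move_arm:
  deltas: "0.1 -0.03 0 0 0 0 1;0.206 -0.049 0 0 0 0 1;0.206 -0.049 -0.08 0 0 0 1;0.206 -0.049 -0.16 0 0 0 1;0.206 -0.049 -0.16 0 0 0 1"

```text
t: 13.65
eef_pos: [0.6312, -0.2432, 0.0654]
tcp_rot: [0.693, -0.691, -0.142, 0.145]
ft_force: [-0.5, -0.4, -0.5]
finger_gap: 0.529
```

```bash
python3 look.py w9
```

```text
13.65 [ 0.6312 -0.2432  0.0654] 0.5292833454296907 [-0.5 -0.4 -0.5] 0.051
xyaw 23.41
```

View pics/w9.png

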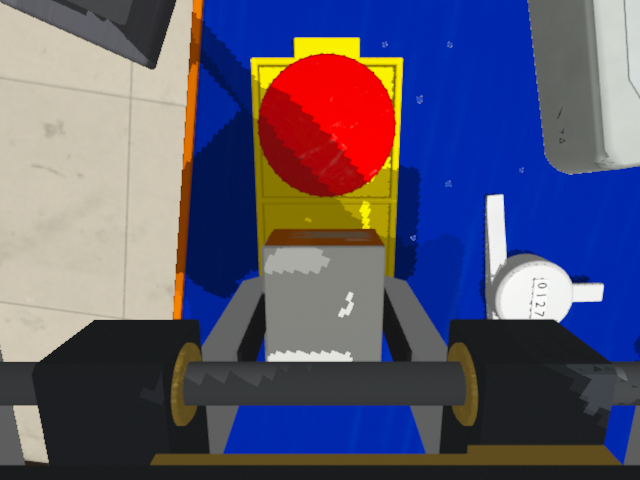

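Emit:
move_arm:
  deltas: "0 0 -0.05 0 0 0 1;0 0 -0.09 0 0 0 1;0 0 -0.115 0 0 0 1;0 0 -0.13 0 0 0 1;0 0 -0.13 0 0 0 1"

```text
t: 14.32
eef_pos: [0.6326, -0.2439, 0.016]
tcp_rot: [-0.692, 0.692, 0.143, -0.143]
ft_force: [-0.8, 0.7, -0.2]
finger_gap: 0.531
```

Emit:
move_arm:
  deltas: "0 0 0 0 0 0 1;0 0 0 0 0 0 0.3;0 0 0 0 0 0 -0.4;0 0 0 0 0 0 -0.4;0 0 0 0 0 0 -0.4"

```text
t: 14.95
eef_pos: [0.6325, -0.2438, 0.0161]
tcp_rot: [-0.692, 0.692, 0.143, -0.143]
ft_force: [0.5, 0.5, -0.4]
finger_gap: 0.699
```

Emit:
move_arm:
  deltas: "0 0 0.05 0 0 0 -0.4;0 0 0.2 0 0 0 -0.4;0 0 0.35 0 0 0 -0.4;0 0 0.35 0 0 0 -0.8;-0.1 0 0.38 0 0 0 -1"

```text
t: 15.58
eef_pos: [0.5925, -0.2434, 0.1674]
tcp_rot: [0.693, -0.692, -0.144, 0.144]
ft_force: [0.2, -1.0, -1.3]
finger_gap: 0.876
```

```bash
python3 look.py w10
```

```text
15.575 [ 0.5925 -0.2434  0.1674] 0.8760252087124939 [ 0.2 -1.  -1.3] 1.011
xyaw 23.47
```

View pics/w10.png

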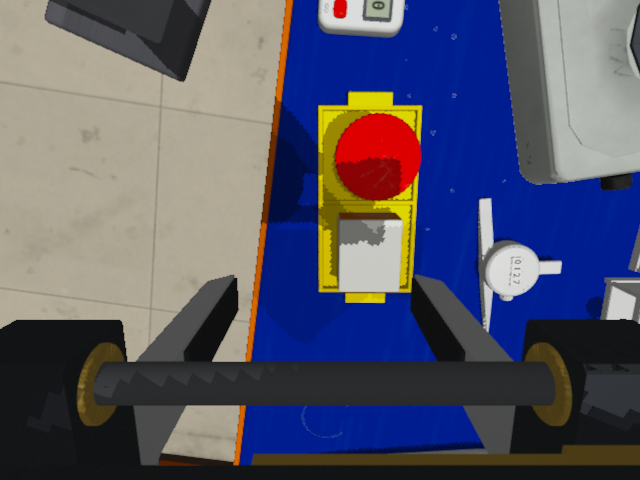

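Emit:
move_arm:
  deltas: "-0.13 0.05 0 0 0 0 -1;-0.26 0.12 0 0 0 -0.05 -1;-0.28 0.26 0 0 0 -0.1 -1;-0.28 0.4 0 0 0 -0.15 -1;-0.28 0.55 0 0 0 -0.171 -1"

```text
t: 16.25
eef_pos: [0.48, -0.0224, 0.1686]
tcp_rot: [-0.705, 0.705, 0.049, -0.048]
ft_force: [0.8, -0.5, -0.0]
finger_gap: 0.999
```

Emit:
move_arm:
  deltas: "0 0.14 0.04 0 0 0 -1;0 0.28 0.08 0 0 0 -1;0.05 0.42 0.08 0 0 0 -1;0.06 0.53 0.08 0 0 0 -1;0.06 0.53 0.08 0 0 0 -1"

```text
t: 16.88
eef_pos: [0.504, 0.1904, 0.1999]
tcp_rot: [0.705, -0.705, -0.05, 0.051]
ft_force: [-0.2, -0.1, -0.4]
finger_gap: 1.003
```

Emit:
move_arm:
  deltas: "0 0 0 0 0 0 -1;0 0 0 0 0 0 -1"

```text
t: 17.12
eef_pos: [0.5045, 0.1872, 0.2003]
tcp_rot: [-0.705, 0.705, 0.049, -0.049]
ft_force: [0.8, 0.7, 0.6]
finger_gap: 1.0
```

```bash
python3 look.py w11
```

```text
17.125 [0.5045 0.1872 0.2003] 0.9997545380973907 [0.8 0.7 0.6] 0.001
xyaw 7.94
```

View pics/w11.png

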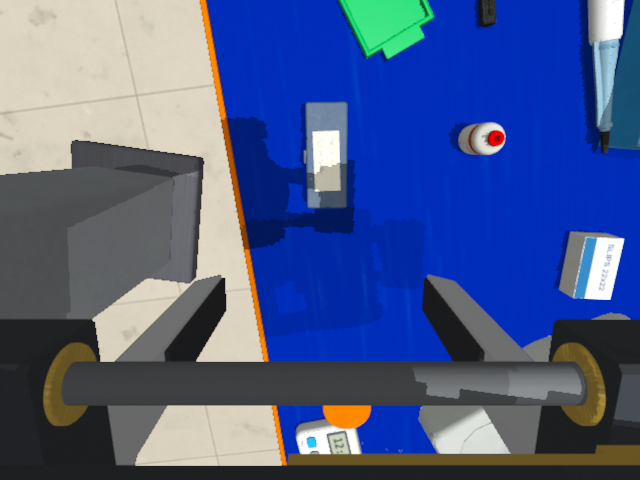

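```bash
python3 box.py w11 .032 "306,95,360,215" "(0,0,20)" "(180,165,255)";python3 - <<'E'
import cv2
im=cv2.imread("pics/w11.png");cv2.imwrite("pics/w11z.png",cv2.resize(im[90:220,280:380],None,fx=5,fy=5,interpolation=cv2.INTER_NEAREST))
E
```

```text
[0.4974 0.247 ] [0.0347 0.0872] yaw 8.0 px (306, 102, 42, 106) tcp [0.5045 0.1872 0.2003] delta/0.4 [-0.018  0.15 ]
```

View pics/w11z.png

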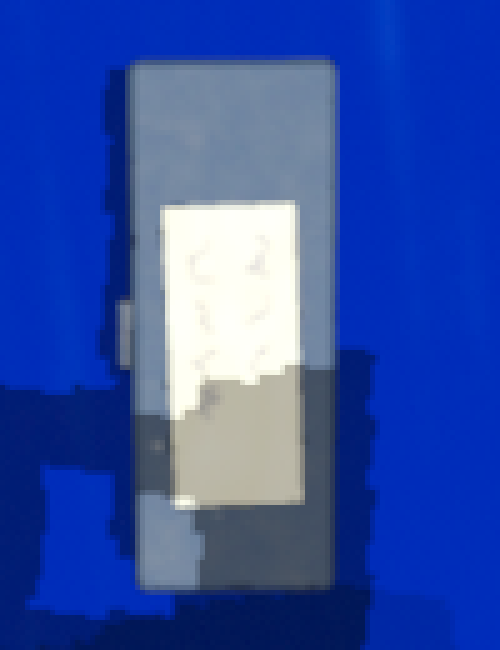

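Emit:
move_arm:
  deltas: "-0.012 0.06 -0.1 0 0 0 -1;-0.012 0.108 -0.22 0 0 0 -1;-0.012 0.108 -0.34 0 0 0 -1;-0.012 0.108 -0.37 0 0 0 -0.6;-0.012 0.108 -0.37 0 0 0 -0.4"

```text
t: 17.8
eef_pos: [0.5001, 0.2309, 0.0528]
tcp_rot: [0.705, -0.705, -0.049, 0.049]
ft_force: [0.4, -0.0, -0.4]
finger_gap: 0.823
```

Emit:
move_arm:
  deltas: "0 0 -0.05 0 0 0 -0.4;0 0 -0.1 0 0 0 -0.4;0 0 -0.1 0 0 0 -0.4;0 0 -0.1 0 0 0 -0.2;0 0 -0.1 0 0 0 1"

```text
t: 18.42
eef_pos: [0.5004, 0.2316, 0.0134]
tcp_rot: [0.706, -0.705, -0.05, 0.049]
ft_force: [0.5, -0.3, 0.2]
finger_gap: 0.527
```

Emit:
move_arm:
  deltas: "0 0 0 0 0 0 1;0 0 0 0 0 0 1;0 0 0 0 0 0 1;0 0 0 0 0 0 1"

```text
t: 18.92
eef_pos: [0.4999, 0.2314, 0.0125]
tcp_rot: [0.705, -0.705, -0.05, 0.049]
ft_force: [-1.9, -0.0, 5.9]
finger_gap: 0.37
```

Emit:
move_arm:
  deltas: "0 0 0.05 0 0 0 1;0 0 0.15 0 0 0 1;0 0.05 0.25 0 0 0.05 1;0.02 0.15 0.25 0 0 0.15 1;0.04 0.26 0.25 0 0 0.25 1"

```text
t: 19.55
eef_pos: [0.516, 0.3363, 0.1125]
tcp_rot: [0.682, -0.682, -0.188, 0.187]
ft_force: [0.4, 0.3, -1.3]
finger_gap: 0.371
```

Emit:
move_arm:
  deltas: "0.017 0.12 0 0 0 0.072 1;0.017 0.12 0 0 0 0.072 1;0.017 0.12 0 0 0 0.072 1"

```text
t: 19.92
eef_pos: [0.5222, 0.3829, 0.1115]
tcp_rot: [-0.67, 0.671, 0.224, -0.225]
ft_force: [-0.7, -0.2, -1.3]
finger_gap: 0.372
```

```bash
python3 look.py w12
```

```text
19.925 [0.5222 0.3829 0.1115] 0.3722557304922869 [-0.7 -0.2 -1.3] 0.017
xyaw 36.96
```

View pics/w12.png

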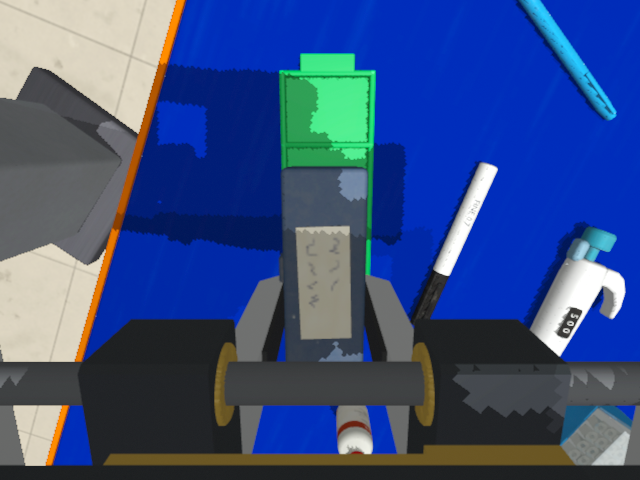

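```bash
python3 - <<'E'
from h import *
d=np.load("pics/w12.npz");c=cam("wrist",{"eef_pos":d["p"],"tcp_rot":d["q"]})
a=np.radians(37);Rt=np.array([[np.cos(a),-np.sin(a)],[np.sin(a),np.cos(a)]])
for p in [(283,167.5),(367,167.5),(325,167.5)]:
    print(((ray(c,p,.131)-[.4994,.4145])@Rt).round(4))
E
```

```text
[[-0.017   0.0217]]
[[0.016  0.0217]]
[[-0.0005  0.0217]]
```

Emit:
move_arm:
  deltas: "0 0 -0.1 0 0 0 1;0 0 -0.18 0 0 0 1;0 0 -0.22 0 0 0 1;0 0 -0.241 0 0 0 1;0 0 -0.241 0 0 0 1"

```text
t: 20.6
eef_pos: [0.523, 0.3833, 0.0164]
tcp_rot: [0.671, -0.671, -0.225, 0.224]
ft_force: [-0.9, -0.4, -0.1]
finger_gap: 0.372
```

Emit:
move_arm:
  deltas: "0 0 0 0 0 0 1;0 0 0 0 0 0 0.4;0 0 0 0 0 0 -0.1;0 0 0 0 0 0 -0.1;0 0 0 0 0 0 -0.1"

```text
t: 21.22
eef_pos: [0.5225, 0.3834, 0.0157]
tcp_rot: [0.671, -0.671, -0.224, 0.224]
ft_force: [-1.0, 0.4, -0.2]
finger_gap: 0.548
```

Emit:
move_arm:
  deltas: "0 0 0.05 0 0 0 -0.1;0 0 0.2 0 0 0 -0.1;0 0 0.3 0 0 0 -0.1;0 -0.1 0.4 0 0 0 -0.3;0 -0.2 0.45 0 0 0 -0.3"

```text
t: 21.85
eef_pos: [0.5228, 0.3028, 0.1996]
tcp_rot: [0.671, -0.67, -0.226, 0.223]
ft_force: [0.6, -0.7, -0.1]
finger_gap: 0.645
```

```bash
python3 look.py w13
```

```text
21.85 [0.5228 0.3028 0.1996] 0.6449465935938227 [ 0.6 -0.7 -0.1] 0.485
xyaw 37.04
```

View pics/w13.png

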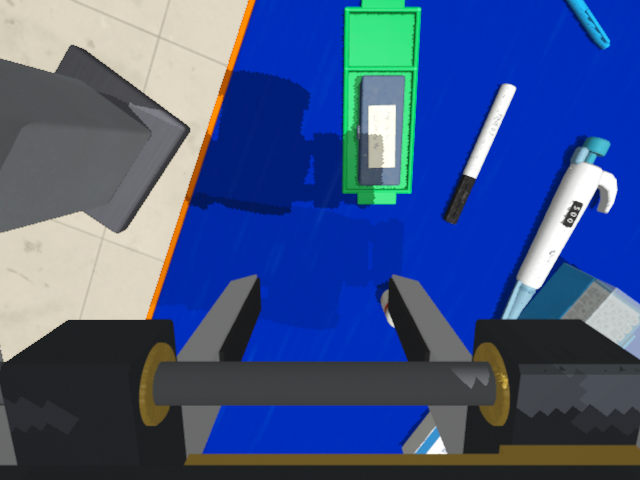

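Emit:
move_arm:
  deltas: "0.13 -0.06 0 0 0 0 -0.3;0.26 -0.12 0 0 0 0 -0.3;0.35 -0.18 0 0 0 0 -0.3;0.35 -0.18 0 0 0 0 -0.3;0.35 -0.18 0 0 0 0 -0.3"

```text
t: 22.52
eef_pos: [0.6621, 0.2317, 0.1965]
tcp_rot: [0.671, -0.671, -0.225, 0.224]
ft_force: [0.2, 0.4, 0.0]
finger_gap: 0.65
```

```bash
python3 look.py w14
```

```text
22.525 [0.6621 0.2317 0.1965] 0.6500475785915661 [0.2 0.4 0. ] 0.017
xyaw 37.0
```

View pics/w14.png

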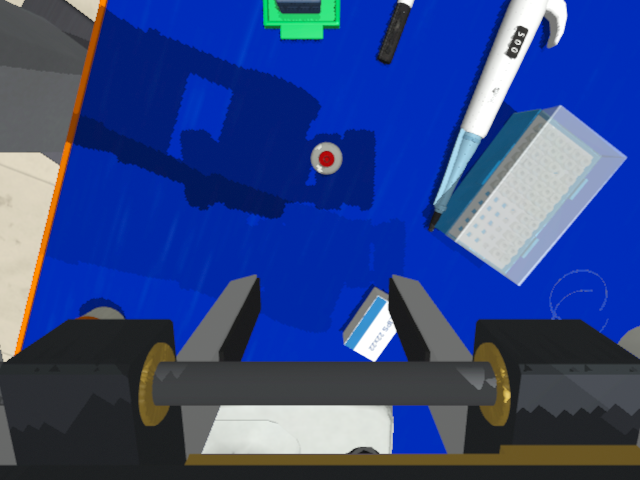

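```bash
python3 box.py w14 .064 "300,135,355,185" "(0,150,80)" "(8,255,255)"; python3 box.py w14 .045 "300,135,355,185" "(0,0,60)" "(180,110,255)"
```

```text
[0.6272 0.2801] [0.0107 0.0112] yaw 37.0 px (319, 151, 15, 16) tcp [0.6621 0.2317 0.1965] delta/0.4 [-0.087  0.121]
[0.6272 0.2802] [0.0255 0.0255] yaw 82.3 px (310, 142, 33, 33) tcp [0.6621 0.2317 0.1965] delta/0.4 [-0.087  0.121]
```

Emit:
move_arm:
  deltas: "-0.05 0.07 0 0 0 0 -0.3;-0.087 0.121 -0.1 0 0 0 -0.3;-0.087 0.121 -0.22 0 0 0 -0.3;-0.087 0.121 -0.25 0 0 0 -0.3;-0.087 0.121 -0.25 0 0 0 -0.3"

```text
t: 23.2
eef_pos: [0.6277, 0.2801, 0.0967]
tcp_rot: [0.671, -0.671, -0.225, 0.224]
ft_force: [0.6, -0.2, 0.7]
finger_gap: 0.649
```

```bash
python3 look.py w15
```

```text
23.2 [0.6277 0.2801 0.0967] 0.6488725201023405 [ 0.6 -0.2  0.7] 0.028
xyaw 37.01
```

View pics/w15.png

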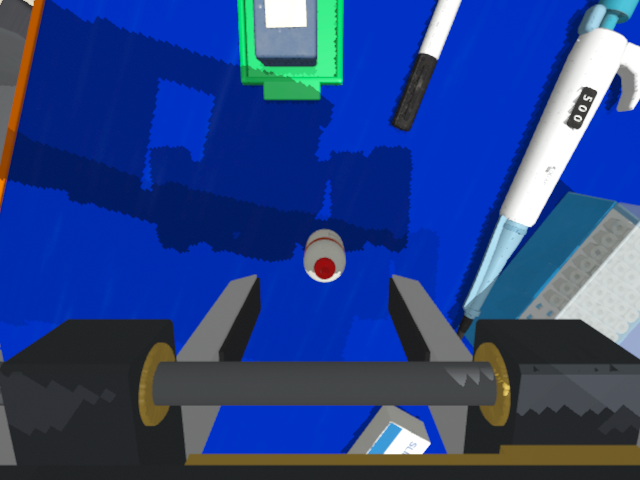

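Dropper at (324,256), centred between the fingers. Descend and close.

Emit:
move_arm:
  deltas: "0 0 -0.1 0 0 0 -0.3;0 0 -0.196 0 0 0 -0.3;0 0 -0.196 0 0 0 -0.3;0 0 -0.196 0 0 0 0.1;0 0 -0.196 0 0 0 1"

```text
t: 23.88
eef_pos: [0.6288, 0.2801, 0.0199]
tcp_rot: [0.671, -0.671, -0.226, 0.223]
ft_force: [-0.9, 0.6, -0.1]
finger_gap: 0.477
```

Emit:
move_arm:
  deltas: "0 0 0 0 0 0 1;0 0 0 0 0 0 1;0 0 0 0 0 0 1;0 0 0 0 0 0 1"

```text
t: 24.38
eef_pos: [0.6279, 0.2799, 0.0179]
tcp_rot: [0.671, -0.671, -0.225, 0.224]
ft_force: [0.1, 0.0, 5.4]
finger_gap: 0.269
```

Emit:
move_arm:
  deltas: "0 0 0.05 0 0 0 1;0 0 0.15 0 0 0 1;-0.04 0.05 0.25 0 0 0 1;-0.13 0.15 0.25 0 0 0 1;-0.22 0.25 0.25 0 0 0 1"

```text
t: 25.0
eef_pos: [0.5389, 0.3807, 0.1189]
tcp_rot: [0.671, -0.671, -0.225, 0.224]
ft_force: [0.6, 0.7, -1.0]
finger_gap: 0.272
```

Emit:
move_arm:
  deltas: "-0.09 0.1 0 0 0 0 1;-0.181 0.192 0 0 0 0 1;-0.181 0.192 0 0 0 0 1;-0.181 0.192 0 0 0 0 1"

```text
t: 25.5
eef_pos: [0.4677, 0.4563, 0.118]
tcp_rot: [0.671, -0.671, -0.225, 0.224]
ft_force: [-0.4, 0.8, 0.5]
finger_gap: 0.27
```

```bash
python3 look.py w16
```

```text
25.5 [0.4677 0.4563 0.118 ] 0.2697428428155519 [-0.4  0.8  0.5] 0.023
xyaw 37.0
```

View pics/w16.png

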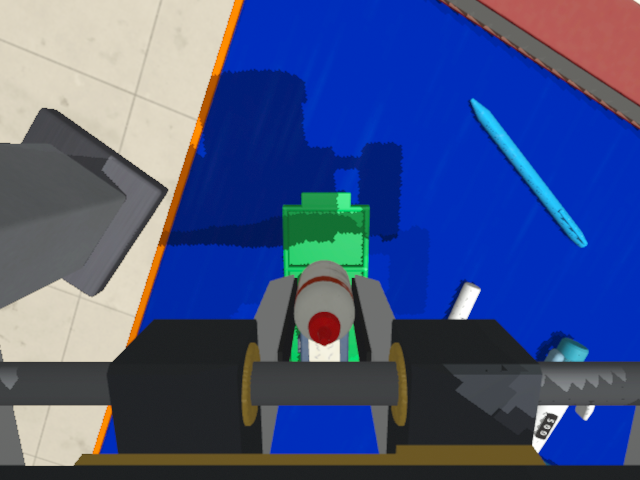

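Emit:
move_arm:
  deltas: "0 0 -0.1 0 0 0 1;0 0 -0.18 0 0 0 1;0 0 -0.22 0 0 0 1;0 0 -0.241 0 0 0 1;0 0 -0.241 0 0 0 1"

```text
t: 26.18
eef_pos: [0.468, 0.4566, 0.0216]
tcp_rot: [0.671, -0.67, -0.225, 0.224]
ft_force: [-0.2, 0.3, 0.3]
finger_gap: 0.268
```

Emit:
move_arm:
  deltas: "0 0 0 0 0 0 1;0 0 0 0 0 0 0.5;0 0 0 0 0 0 0;0 0 0 0 0 0 0;0 0 0 0 0 0 0"

```text
t: 26.8
eef_pos: [0.4673, 0.4565, 0.0209]
tcp_rot: [-0.671, 0.671, 0.224, -0.224]
ft_force: [-0.9, -0.3, 0.2]
finger_gap: 0.496
```

Emit:
move_arm:
  deltas: "0 0 0.05 0 0 0 0;0 0 0.2 0 0 0 0;0 0 0.3 0 0 0 0;0.1 -0.1 0.4 0 0 0 0;0.15 -0.2 0.45 0 0 0 0"

```text
t: 27.42
eef_pos: [0.5283, 0.376, 0.2044]
tcp_rot: [0.671, -0.67, -0.226, 0.223]
ft_force: [1.6, 0.5, 0.0]
finger_gap: 0.497
```

Emit:
move_arm:
  deltas: "0 0 0 0 0 0 0;0 -0.1 0.1 0 0 0 0;0 -0.1 0.1 0 0 0 0;0 -0.1 0.1 0 0 0 0"

```text
t: 27.92
eef_pos: [0.5267, 0.3372, 0.2407]
tcp_rot: [0.671, -0.67, -0.224, 0.225]
ft_force: [-0.1, 0.1, -1.0]
finger_gap: 0.501
```

```bash
python3 look.py w17; python3 -c "
from h import *
cv2.imwrite('pics/topend.png',manip.get_image('top'));cv2.imwrite('pics/scend.png',manip.get_image('scene'))"
```

```text
27.925 [0.5267 0.3372 0.2407] 0.5013641248727821 [-0.1  0.1 -1. ] 0.023
xyaw 37.02
```

View pics/w17.png

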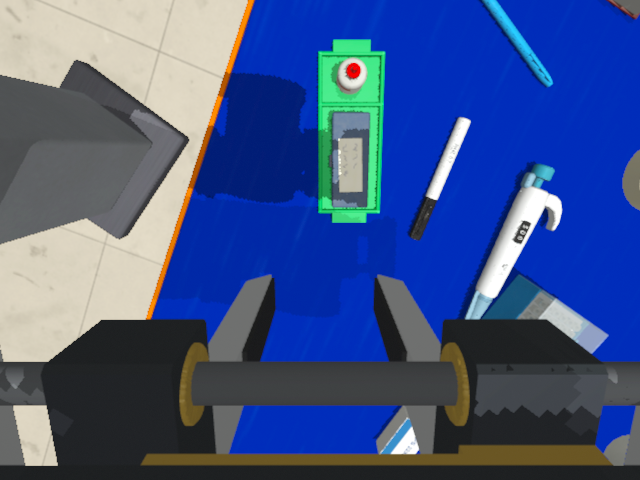

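View pics/scend.png

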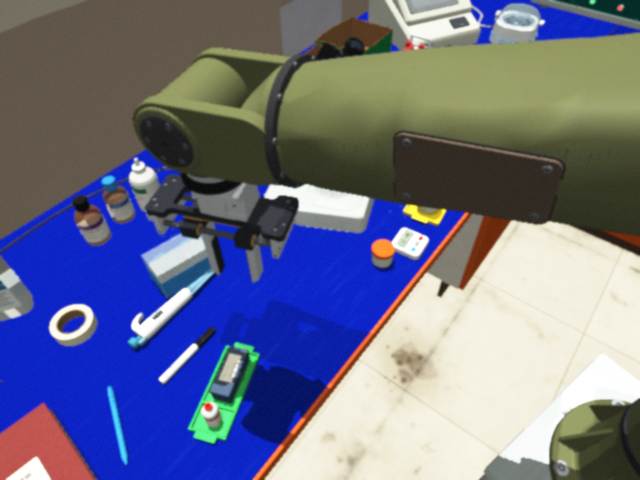

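Green looks right; now I'll measure all four in the tray frames, using w10 (yellow) and w17 (green), and the decoys from the top.

```bash
python3 - <<'E'
from h import *
def m(n,cases,mk,zt):
    d=np.load(f"pics/{n}.npz");c=cam("wrist",{"eef_pos":d["p"],"tcp_rot":d["q"]});im=cv2.imread(f"pics/{n}.png")
    b=blobs(cv2.morphologyEx(hsv(im,*mk),cv2.MORPH_CLOSE,np.ones((5,5))))[0]
    r=cv2.minAreaRect(ray(c,b[:,0],.009).astype(np.float32));print(n,"tray",r)
    a=np.radians(zt[2]);Rt=np.array([[np.cos(a),-np.sin(a)],[np.sin(a),np.cos(a)]])
    for name,lo,hi,bx,z in cases:
        k=hsv(im,lo,hi);kk=np.zeros_like(k);kk[bx[1]:bx[3],bx[0]:bx[2]]=k[bx[1]:bx[3],bx[0]:bx[2]]
        kk=cv2.morphologyEx(kk,cv2.MORPH_CLOSE,np.ones((5,5)))
        b=blobs(kk,8)[0];w=(ray(c,b[:,0],z)-zt[:2])@Rt;r=cv2.minAreaRect(w.astype(np.float32));print(name,np.round(r[0],4),np.round(r[1],4),round(r[2],1))
m("w10",[("cup",(0,150,60),(6,255,255),(325,100,430,206),.069),("carton",(0,0,60),(180,60,255),(330,205,410,296),.038)],((22,100,60),(35,255,255)),(.617,-.2092,23.3))
m("w17",[("dropper",(0,0,60),(180,100,255),(330,50,372,100),.053),("slide",(90,0,30),(130,165,255),(325,108,375,212),.035)],((50,100,60),(80,255,255)),(.4994,.4145,37))
im=cv2.imread("pics/topend.png");c=cam("top")
for b in blobs(hsv(im,(8,150,120),(20,255,255)),40):
    print("orange",np.round(ray(c,b[:,0].mean(0),.041),4))
cv2.imwrite("pics/tez.png",cv2.resize(im[170:340,130:490],None,fx=2.2,fy=2.2))
E
```

```text
w10 tray ((0.6152660846710205, -0.20466560125350952), (0.08374729752540588, 0.1689182072877884), 23.26912498474121)
cup [-0.0005  0.0398] [0.0571 0.0576] 84.7
carton [-0.0017 -0.0387] [0.0637 0.056 ] 86.9
w17 tray ((0.4991466701030731, 0.41526782512664795), (0.06336995959281921, 0.17435146868228912), 36.94953918457031)
dropper [-0.0022  0.0495] [0.0296 0.0252] 64.9
slide [-0.0018 -0.0228] [0.0878 0.0356] 89.6
orange [[ 1.2147 -0.4772]]
orange [[ 0.5212 -0.1892]]
orange [[0.5505 0.0128]]
orange [[ 1.1775 -0.3179]]
orange [[0.2907 0.6678]]
```

View pics/tez.png

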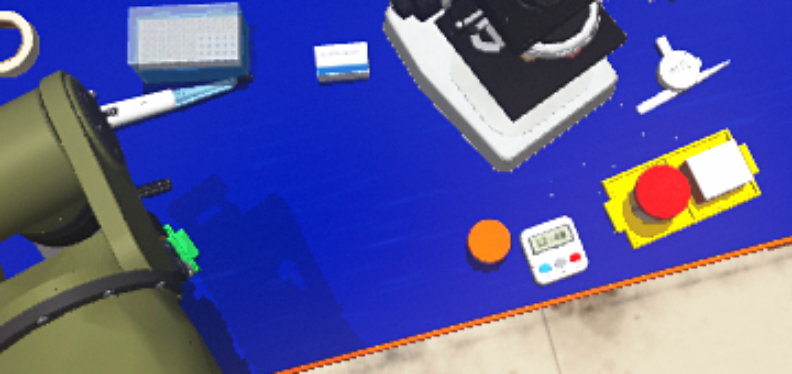

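```bash
python3 -c "
from rig import manip
s=manip.sense();print(s['t'],abs(s['joint_velocities']).max());print(manip.hand_in())"
```

```text
28.075 0.0027731047324046102
the job is handed in; nothing more can be done
None
```

I made up both kits and handed the job in at 28.1 s of the 96 s allowed. Each item was picked up once and placed in its pocket without being tipped. The arm was clear of everything and still at the end.

The last camera measurements, in the tray frames, put everything within about 4 mm of its pocket centre along each axis. They show no tilt.

| Item | Measured (x, y) mm | Pocket centre (x, y) mm |
|---|---|---|
| Specimen cup | -0.5, 39.8 | 0, 39.5 |
| Orange-banded carton | -1.7, -38.7 | 0, -38.5 |
| Slide box | -1.8, -22.8 | 0, -23 |
| Dropper bottle | -2.2, 49.5 | 0, 53 |

- **Left-alone items:** the tub measured the same position as at the start. The blue-banded carton looked unmoved in the top view, but I did not measure it again.
- **Checks that disagreed or were limited:**
  - The dropper reading includes some of its side wall, so its true offset is probably smaller.
  - One late fit of the yellow tray came out about 5 mm off. The fit was short because the gripper's shadow and the items hid part of the tray. I used the earlier clean measurement instead.
  - Seating height was not measured directly. I judged it from the gripper heights at release and from the pictures.

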